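# Latch the bangle basket down in the drying well

### The arm

A 6-joint arm with a two-finger parallel gripper is mounted at the origin on the work surface. World frame = base frame: x ahead of the robot, y to its left, z up, the work surface at z = 0. Lengths are in m, angles in rad, forces in N, time in s.
With the tool pointing down it reaches from about 0.375 to 0.75 m from the base axis. Payload 9 kg.
Tool frame: the origin (TCP) lies between the finger pads; the fingertips stand 22 mm ahead of it and the grasp point (between the pads) lies 3 mm ahead of it (env.tip_extent is the distance from the TCP to the fingertips, in m); z points along the fingers, y is the line along which they close (so a half turn about z gives the same grasp; the last joint's range is limited). The gripper opens to 85 mm and grips with 20 to 120 N. Pads are 22 mm wide; open, the fingers measure 114 mm over their backs; the gripper's body (76 mm by 85 mm) begins 54 mm behind the grasp point. The pads swing forward as they close: fully open they stand 13 mm farther back than shut.
Start: joints at [-0.218, 0.104, 0.097, 1.564, 0, 1.353], TCP at [0.6, 0, 0.253] pointing down, gripper open.
Joint ranges: [-2.99, 2.99], [-0.84, 1.86], [-1.1, 1.16], [-1.84, 2.11], [-1.51, 1.56], [-3.14, 3.14]. Speed limits (rad/s): [2.22, 2.22, 2.57, 3.14, 3.14, 3.14].

### API

Orientations are given as a 3x3 rotation matrix whose columns are the frame's x, y, z axes.
In Python, from station import env gives the robot as it stands. The module is installed in compiled form; this text tells all that it offers.
- The arm moves only by the tool jog_arm, never from a script. Its argument "deltas" is one flat list of numbers, 5 for each row, row after row: the opening, from 0 (shut) to 1 (fully open), then the shift along the tool's x, y, z in m, then the turn about the tool's z in degrees. In form: [grip, dx, dy, dz, spin, grip, dx, dy, dz, spin, ...]. A call has 1 to 10 rows; each row shifts and turns the commanded pose from where the row before left it, along the tool's axes as they then stand; what a row does not reach is not made up. A row lasts 1/8 s, in which the tool goes at most 62.5 mm and 10.7 degrees, less where a joint would pass 70% of its speed; a pose out of reach is approached as far as the arm can. A call with a gripper value outside its range is refused whole. The fingers move at their own pace and stop on an object; the grip force is fixed at half the most. Time passes only in rows, so rows that do not move let the fingers close. It gives the time, the measured TCP pose, the force, the opening and the grip force at its end, in the units of the state.
- env.read_state(): the state, without advancing time (a new reading comes with each control period).
- env.read_camera(name): name is "scene" or "side" or "wrist"; returns the picture (480x640x3 uint8, blue, green, red); there is no depth.
- env.calibration(name): a dict with "fovy" (degrees; the focal length in pixels is half the picture's height over the tangent of half this angle, whatever the lens; pixels are square), "cx", "cy" (the principal point, pixels), "camera_from_world" (4x4, takes a point from world to camera coordinates); the wrist camera has in their place "mount" (4x4, takes a point from camera to tool coordinates, whose origin is the TCP and whose axes are the flange's). Camera axes: x right, y down, z forward; pixel columns grow to the right and rows downward; lengths in m; the calibration is good to about 2 mm. The wrist camera is an equidistant fisheye: a pixel r from the principal point sees the ray r / f radians off the axis. A picture is of the moment at which its call begins: read the wrist's pose just before it. calibration takes no time and is no camera call.
- env.close_job(): hands the job in; it is judged then, once.
The state is a dict: "clock": time; "joint_pos": joint angles; "qd": joint speeds; "joint_torque": joint torques, N m; "eef_pos": TCP position; "tool_rot": TCP orientation; "contact_force": force on the tool from outside, world axes, zero at the start; "torque": the same for the moment, N m; "grip_width": finger opening in m; "gripper_force": force on a finger pad.
Only numpy, scipy, OpenCV 4.12 (cv2) and the standard library are available. Lean on these libraries where they do the work, as an engineer would, in place of code of your own. Each camera call takes 0.05 s, during which the arm holds its last target. There are 200 camera calls.

### The job

Get the cast bangle ready for drying: hang the basket with the bangle in it by its bail on the hook of the dryer's raised lever, let go of it, then press the lever's pad down until the catch clicks and holds it, so the basket stays hanging down inside the well. The catch is set at a different depth each time and has a solid stop just below it, so feel for it and do not bear down hard on the lever; keep the bangle in the basket and leave the other things on the bench where they are.

Things in the scene. Friction and masses are not known exactly. Their poses are not given: they have to be found in the camera images.
- dryer: Fixed grey box, 200 (x) x 240 (y, -115 to +125) x 105 mm high. Open well in its top, 130 (x) x 140 (y) mm, centred on the origin, floor 20 mm above the bench. Origin: on the bench below the well's centre. Yaw varies; x points away from the robot at yaw 0, z up.
- lever (a joint): Angle (rad) of the sprung lever: 0 raised (0.36 above level), grows as pressed. A pawl catches it somewhere from 0.49 to 0.61 (set anew each time, not measured); it must go about 0.01 past that to click and meets a solid stop 0.04 past it. With the basket on, the pad takes about 2 N at first, 6 to 11 N near the click, then jumps at the stop. Let go early, it springs up.
- lever_hinge (a point): The lever's hinge, 185 mm above the bench at dryer x 50, y 110 mm; its axis lies along dryer x. The lever, a steel bar 14 mm wide and 12 mm deep, runs from here in dryer -y across the well.
- hook (a point): Low point on top of the hook, an 8 mm round prong standing out from the lever to dryer -x, 110 mm from the hinge, 50 mm from the bar's middle line, 219 mm above the bench when raised. The prong stays parallel to dryer x; its upturned tip is 18 mm further to -x and 25 mm higher. A bail brought in along dryer +x 35 mm above this point clears the tip; then lower it.
- pad (a point): Centre of the top of the black press pad, 44 (x) x 46 (y) x 8 mm, on the lever's free end, 225 mm from the hinge and 12 mm above the bar's middle line. It lies beyond the well in dryer -y. Going down it follows an arc about the hinge and tilts with the lever; its z axis is its upward normal.
- basket: Loose steel basket, 0.2 to 0.3 kg: round cup 88 mm across, 32 mm high, with a stiff fixed bail (7 mm bar) in its own y-z plane, rising from y = +-42 mm to a roof-shaped apex, underside 100 mm above the bottom, with a flat grip tab on it. Origin: underside centre. To hang, its y axis lies along dryer y, either way round.
- bail (a point): Underside of the bail's apex, 100 mm above the basket's bottom; it goes onto the hook point.
- tab (a point): Grip point in the upstanding tab, 27.5 mm above bail. The tab is 26 mm wide (basket x), 10 mm thick (basket y) and reaches from the bail's apex to 12 mm above this point: grip it from above with the fingers closing along basket y.
- bangle: Loose copper bangle, 68 mm across, 8 mm high, 50 g, lying in the basket on its 4 mm thick floor. Origin: underside centre.
- dapping_block: Steel cube with round hollows, 58 mm, 1.4 kg. Bystander. Origin: underside centre.
- mold: Orange rubber mold block, 100 x 62 x 33 mm. Bystander. Origin: underside centre.
- punch_stand: Wooden block 60 x 130 x 45 mm with three upright brass punches, 113 mm high in all. Bystander. Origin: underside centre.
Mind the look-alikes: they are no part of the job. Of the things that look like the bangle, the middle-sized one is meant.

How it is judged:
On the way, in this order (a step that is already met when the one before it is completed fails the run):
1. the basket hangs by its bail on the hook of the raised lever, let go (distance between bail and hook below 0.014 m and contact force between basket and lever above 1 N and value of joint lever below 0.12 rad and contact force between the fingers and basket below 0.1 N), for 0.2 s.
2. the lever is pressed down at or near its catch, with the basket on it (value of joint lever above 0.48 rad and distance between bail and hook below 0.018 m), for 0.05 s.
At the end, for the whole second after the job is handed in: The catch alone holds the lever down (joint above 0.48 rad); the basket hangs by its bail on the hook (within 14 mm), upright (0.2 rad), at rest (under 0.06 m/s), its bottom in the well, lower than 85 mm above the bench; the bangle lies in it (value of joint lever above 0.48 rad and distance between bail and hook below 0.014 m and contact force between basket and lever above 1 N and z of basket in the frame of dryer below 0.085 m and angle between basket's own z axis and vertical below 0.2 rad and linear speed of basket below 0.06 m/s and z of bangle in the frame of basket between -0.005 and 0.03 m and horizontal distance between bangle and basket below 0.03 m); the robot touches nothing.
It fails at once if the lever is pressed with more than 45 N (contact force between any of the arm, the fingers and lever above 45 N).
It fails at once if the bangle leaves the basket (distance between bangle and basket above 0.045 m).
It fails at once if a bystander is moved by more than 25 mm (distance of any of dapping_block, mold, punch_stand from where it was at the start of the episode above 0.025 m).
It also fails if it takes over 61 s, if anything falls off the work surface, if the arm or the gripper's body presses on something with over 40 N, if the wrist force passes 120 N, or if a joint passes its speed limit or range.

## Working session

There is one attempt and no reset: what is moved stays moved. The work goes in short steps, Python scripts to look and compute and a tool call to move; the robot and the scene stay as the last step left them, time stands still between calls to the robot, and variables do not carry over. Pictures are saved under pics/ and viewed, at most 10 in all, crops included, and the job is handed in when it is done.

Besides the shell and the picture viewer there is one more tool, called after "Emit:" as a command line: name --argument value ..., lists and objects as JSON in quotes. jog_arm: Moves the arm, as the interface text tells. Its arguments: {"type":"object","properties":{"deltas":{"type":"array","items":{"type":"number"}}},"required":["deltas"]}

```bash
mkdir -p pics; python3 - <<'E'
from station import env
import cv2,numpy as np
for n in ("scene","side","wrist"):
    cv2.imwrite(f"pics/{n}0.png",env.read_camera(n))
    c=env.calibration(n); print(n,{k:(np.round(v,4).tolist()) for k,v in c.items()})
s=env.read_state(); print({k:np.round(v,3).tolist() for k,v in s.items()}, env.tip_extent)
E
```

```text
scene {'fovy': 54.1802, 'cx': 324.8265, 'cy': 229.8588, 'camera_from_world': [[-0.5739, 0.8189, 0.003, 0.2742], [0.6653, 0.4684, -0.5813, -0.2301], [-0.4774, -0.3317, -0.8137, 1.585], [0.0, 0.0, 0.0, 1.0]]}
side {'fovy': 55.7302, 'cx': 319.1016, 'cy': 248.064, 'camera_from_world': [[0.7942, -0.6076, -0.0108, -0.3598], [-0.4251, -0.5428, -0.7243, 0.334], [0.4342, 0.5798, -0.6894, 0.7756], [0.0, 0.0, 0.0, 1.0]]}
wrist {'fovy': 65.7065, 'cx': 315.1946, 'cy': 240.1944, 'mount': [[-0.0005, -0.9597, -0.2811, 0.0717], [1.0, -0.0003, -0.0007, 0.0003], [0.0006, -0.2811, 0.9597, -0.121], [0.0, 0.0, 0.0, 1.0]]}
{'clock': 0.15, 'joint_pos': [-0.218, 0.105, 0.097, 1.564, -0.0, 1.353], 'qd': [0.0, 0.0, 0.002, 0.001, 0.001, 0.001], 'joint_torque': [0.004, -55.735, 50.401, 0.012, -0.0, 0.0], 'eef_pos': [0.6, 0.0, 0.253], 'tool_rot': [[0.0, 1.0, -0.001], [1.0, -0.0, 0.0], [0.0, -0.001, -1.0]], 'contact_force': [-0.017, 0.56, -0.708], 'torque': [-0.005, 0.046, 0.057], 'gripper_force': 0.0, 'grip_width': 0.086} 0.022
```

View pics/scene0.png

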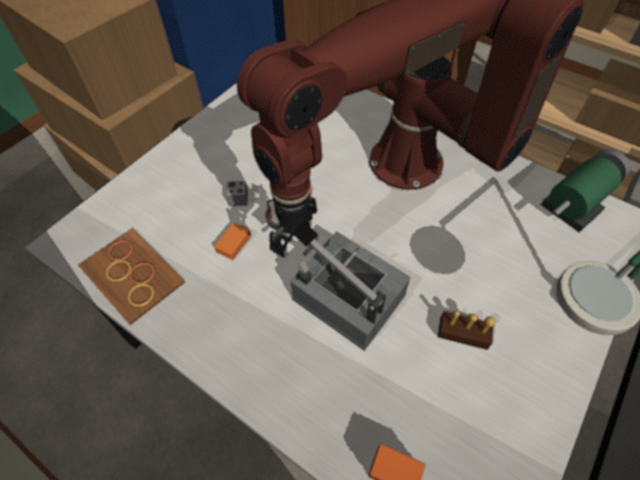

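View pics/side0.png

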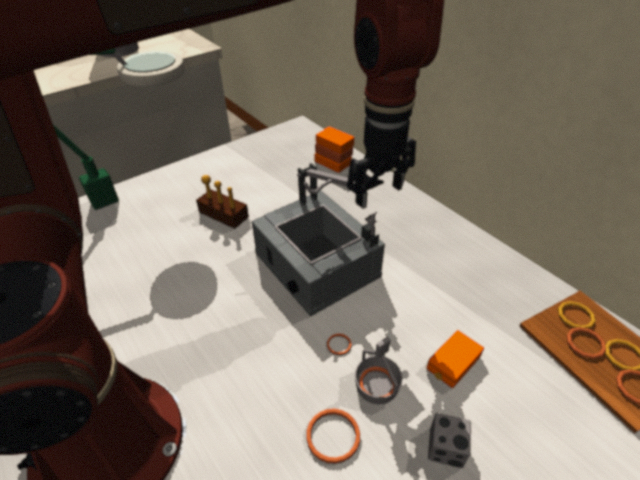

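The side view shows the basket at (378,375) with a copper ring in it. The look-alikes are the small ring (339,345), the big ring (333,435) and the rings on the board at (590,335). The dryer is around (318,250).

```bash
python3 - <<'E'
import cv2,numpy as np
a=cv2.imread("pics/side0.png")[145:425,235:415]
b=cv2.imread("pics/scene0.png")[190:350,200:420]
cv2.imwrite("pics/c1.png",np.hstack([cv2.resize(a,(386,600),interpolation=cv2.INTER_CUBIC),cv2.copyMakeBorder(cv2.resize(b,(412,300),interpolation=cv2.INTER_CUBIC),0,300,0,0,0)]))
E
```

```text
(no output)
```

View pics/c1.png

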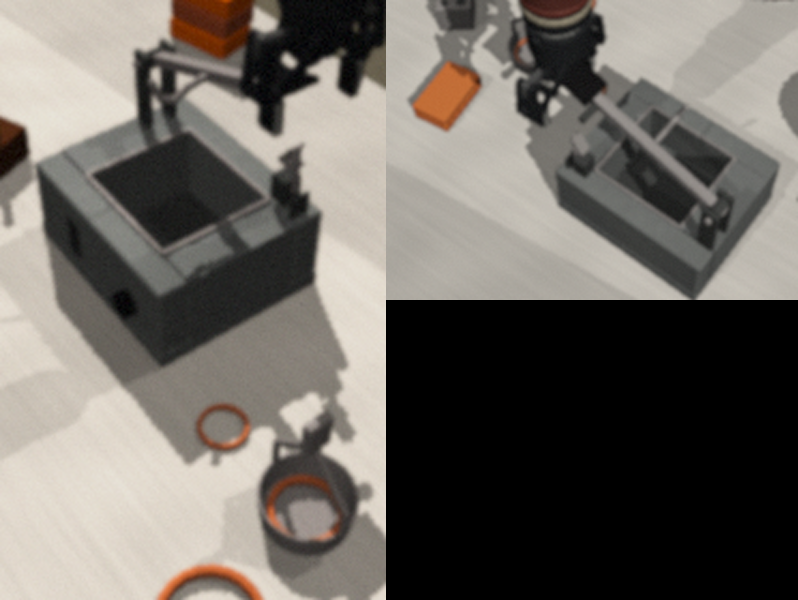

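View pics/wrist0.png

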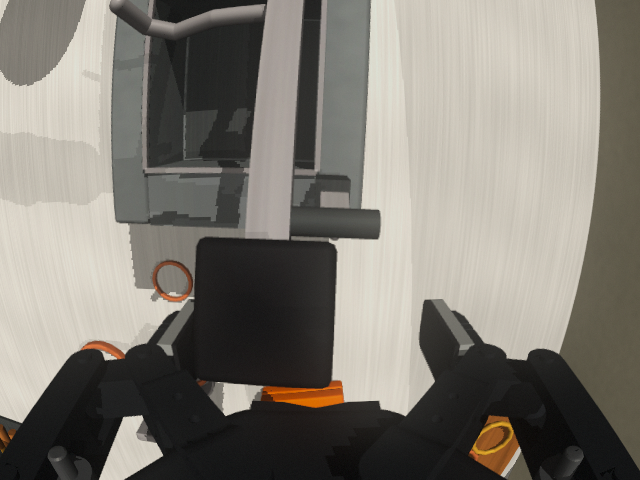

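Wrist view: the black pad centre is at (265,312), the near well corners are at (148,170) and (317,170), and the hook low point is at about (175,30). The crop shows the middle-sized ring in the basket, so that basket is my target. Now I'll fit the dryer pose and get a rough basket position.

```bash
cat > h.py <<'E'
from station import env
import cv2,numpy as np
from scipy.optimize import least_squares
def proj(n,P,s=None):
    """world points -> pixels"""
    P=np.atleast_2d(P);c=env.calibration(n);f=240/np.tan(np.radians(c["fovy"])/2)
    if n=="wrist":
        Q=(P-np.array(s["eef_pos"]))@np.array(s["tool_rot"]); M=np.linalg.inv(c["mount"])
        Q=Q@M[:3,:3].T+M[:3,3]; r=np.hypot(Q[:,0],Q[:,1]); k=f*np.arctan2(r,Q[:,2])/np.maximum(r,1e-9)
    else:
        M=np.array(c["camera_from_world"]);Q=P@M[:3,:3].T+M[:3,3];k=f/Q[:,2]
    return np.c_[c["cx"]+k*Q[:,0],c["cy"]+k*Q[:,1]]
def atz(n,px,z,s=None):
    """world xy of pixel at height z"""
    r=least_squares(lambda p:(proj(n,[p[0],p[1],z],s)[0]-px),[0.6,0.0]).x
    return r
def dry(p,P):
    c,s=np.cos(p[2]),np.sin(p[2]);P=np.atleast_2d(P)
    return np.c_[p[0]+c*P[:,0]-s*P[:,1],p[1]+s*P[:,0]+c*P[:,1],P[:,2]]
def lev(q,x,r,h):
    "dryer-frame point of the lever: x, r along bar, h above mid line"
    a=.36-q
    return np.array([x,.110-r*np.cos(a)-h*np.sin(a)*-1*-1,.185+r*np.sin(a)+h*np.cos(a)]) if False else np.array([x,.110-r*np.cos(a)+h*np.sin(a),.185+r*np.sin(a)+h*np.cos(a)])
E
python3 - <<'E'
from h import *
s=env.read_state()
W=[((-.065,-.07,.105),(148,170)),((.065,-.07,.105),(317,170)),((-.1,-.115,.105),(117,221))]
for dx,dr,px in ((-.022,-.023,(198,238)),(.022,-.023,(336,240)),(.022,.023,(332,388))): W.append((lev(0,.05+dx,.225+dr,.012),px))
S=[((-.1,.125,.105),(253.7,222)),((-.1,-.115,.105),(311,281.2)),((.1,-.115,.105),(384.3,243))]
def res(p):
    return np.r_[(proj("wrist",dry(p,[a for a,_ in W]),s)-[b for _,b in W]).ravel(),(proj("side",dry(p,[a for a,_ in S]))-[b for _,b in S]).ravel()]
r=least_squares(res,[.55,.15,0],loss="soft_l1",f_scale=3);p=r.x
print("dryer",p,np.round(res(p),1).tolist())
pad=dry(p,lev(0,.05,.225,.012))[0];hook=dry(p,[0,lev(0,0,.11,0)[1],.219])[0]
print("pad",pad,"hook",hook,proj("wrist",hook,s))
print("basket~",atz("side",(377,384),.008),"tab z.1275",atz("side",(384,343),.1275))
E
```

```text
dryer [ 0.53789989  0.11799125 -0.03713178] [-0.1, -1.0, -1.0, 0.4, -2.7, 3.3, -2.5, -2.6, 3.0, 0.5, 1.2, 2.3, -4.2, -2.0, -2.4, 2.3, 1.0, -0.1]
pad [0.58428862 0.019852   0.27549246] hook [0.53816166 0.12503774 0.219     ] [[172.60142868  21.79428362]]
basket~ [ 0.43487049 -0.20076261] tab z.1275 [ 0.44238476 -0.19641905]
```

Emit:
jog_arm --deltas '[1,0,0,-0.05,0,1,0,0,-0.05,0,1,-0.05,-0.03,0,0,1,-0.05,-0.04,0,0,1,-0.05,-0.04,0,0,1,-0.05,-0.04,0,0,1,0,0,0,0,1,0,0,0,0]'

```text
clock: 1.15
eef_pos: [0.4529, -0.1964, 0.3533]
tool_rot: [[0.001, 1.0, 0.0], [1.0, -0.001, 0.0], [0.0, 0.0, -1.0]]
contact_force: [0.1, 0.5, -0.4]
grip_width: 0.0856
gripper_force: 0.0
```

```bash
python3 - <<'E'
from h import *
s=env.read_state();cv2.imwrite("pics/w1.png",env.read_camera("wrist"));print(s["eef_pos"],s["clock"])
E
```

```text
[ 0.45289767 -0.19642449  0.35329071] 1.15
```

View pics/w1.png

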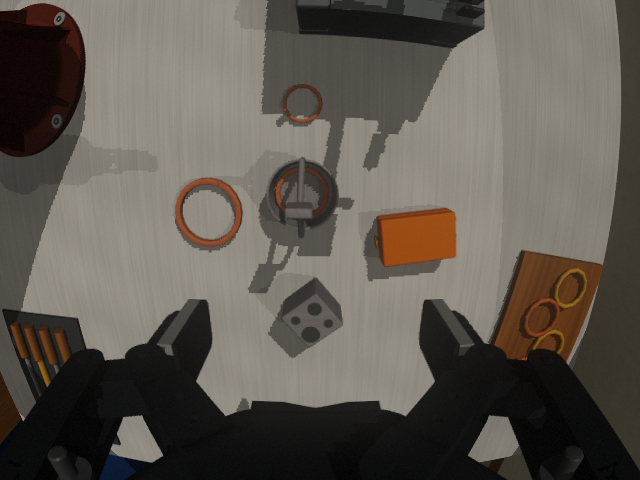

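The wrist view shows the basket at (302,193) with its tab top at (299,210), and the bail runs nearly along world y. The middle ring is inside. The small ring at (302,104) and the big ring at (209,212) are loose.

```bash
python3 - <<'E'
from h import *
s=env.read_state()
for px,z in (((299,210),.1395),((303,193),.032),((303,160),.05),((301,234),.045)): print(px,atz("wrist",px,z,s))
print(s["joint_pos"])
im=cv2.imread("pics/w1.png")[145:250,240:365];cv2.imwrite("pics/w1c.png",cv2.resize(im,None,fx=5,fy=5,interpolation=cv2.INTER_CUBIC))
E
```

```text
(299, 210) [ 0.43841829 -0.19323518]
(303, 193) [ 0.43859947 -0.19449261]
(303, 160) [ 0.43941757 -0.15343068]
(301, 234) [ 0.43625323 -0.24207192]
[-6.73721883e-01 -1.68867965e-01  1.36093455e-02  1.75337299e+00
  3.27100651e-04  8.96617585e-01]
```

View pics/w1c.png

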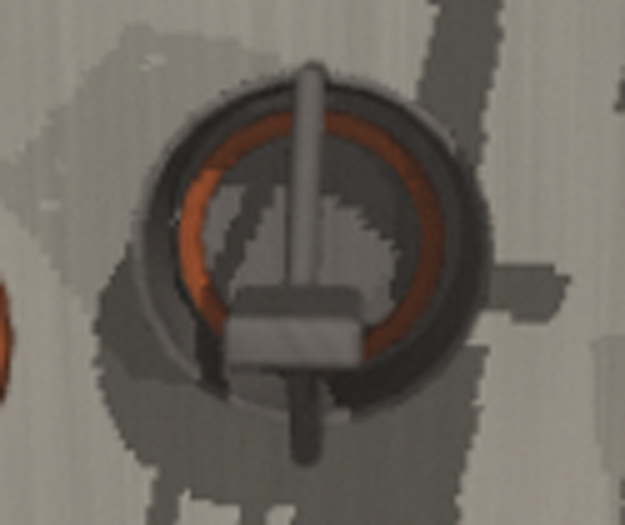

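Tab at about (0.438, -0.196), basket yaw about -2°, which matches the dryer. Turning and descending.

Emit:
jog_arm --deltas '[1,0,-0.015,0,-10,1,0,0,0,-10,1,0,0,0,-10,1,0,0,0,-10,1,0,0,0,-10,1,0,0,0,-10,1,0,0,0,-10,1,0,0,0,-10,1,0,0,0,-8,1,0,0,0,0]'

```text
clock: 2.45
eef_pos: [0.4386, -0.1953, 0.3532]
tool_rot: [[-0.999, 0.034, -0.0], [0.034, 0.999, 0.0], [0.0, 0.0, -1.0]]
contact_force: [0.6, -0.3, 0.3]
grip_width: 0.0852
gripper_force: 0.0
```

Emit:
jog_arm --deltas '[1,0,0,0.04,0,1,0,0,0.05,0,1,0,0,0.04,0,1,0,0,0,0]'

```text
clock: 2.95
eef_pos: [0.4369, -0.1947, 0.2206]
tool_rot: [[-0.999, 0.036, -0.004], [0.036, 0.999, 0.003], [0.004, 0.003, -1.0]]
contact_force: [0.3, 0.0, 0.5]
grip_width: 0.0857
gripper_force: 0.0
```

```bash
python3 - <<'E'
from h import *
s=env.read_state();cv2.imwrite("pics/w2.png",env.read_camera("wrist"));print(s["eef_pos"],s["clock"],s["joint_pos"],np.round(s["tool_rot"],3).tolist())
print(proj("wrist",[[.438,-.196,.1395]],s))
E
```

```text
[ 0.43693709 -0.19468125  0.2206031 ] 2.95 [-6.93577689e-01 -2.68423136e-01 -3.15997443e-01  1.52842905e+00
  9.85519650e-05 -6.57163232e-01] [[-0.999, 0.036, -0.004], [0.036, 0.999, 0.003], [0.004, 0.003, -1.0]]
[[312.00729571 262.6694702 ]]
```

View pics/w2.png

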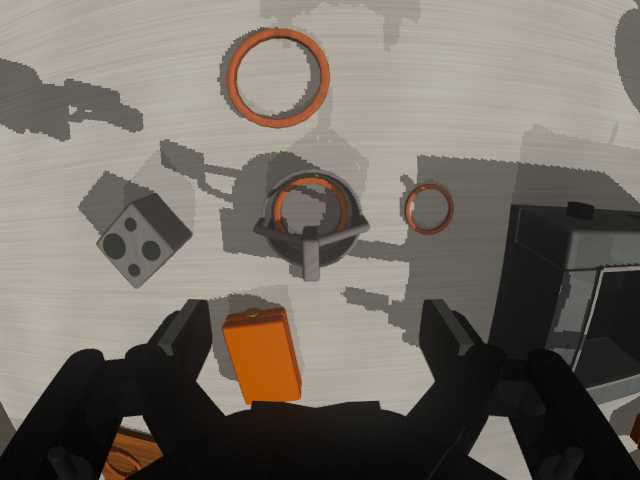

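The tab top shows at (312,266), within 3 px of the prediction, so I'm descending and gripping.

Emit:
jog_arm --deltas '[1,-0.001,0,0.04,0,1,-0.001,-0.001,0.035,0,1,0,0,0.013,0,1,0,0,0,0,0,0,0,0,0,0,0,0,0,0,0,0,0,0,0,0,0,0,0,0,0,0,0,0,0]'

```text
clock: 4.12
eef_pos: [0.4402, -0.1976, 0.1357]
tool_rot: [[-0.999, 0.035, 0.001], [0.035, 0.999, -0.0], [-0.001, -0.0, -1.0]]
contact_force: [2.0, 0.6, 3.5]
grip_width: 0.0087
gripper_force: 59.1
```

Emit:
jog_arm --deltas '[0,0,0,-0.01,0,0,0,0,-0.02,0,0,0,0,-0.03,0,0,0,0,-0.03,0,0,0,0,-0.03,0,0,0,0,-0.025,0,0,0,0,-0.015,0,0,0,0,0,0]'

```text
clock: 5.12
eef_pos: [0.4402, -0.1978, 0.2966]
tool_rot: [[-0.999, 0.035, 0.001], [0.035, 0.999, -0.001], [-0.002, -0.001, -1.0]]
contact_force: [0.6, 0.7, -5.3]
grip_width: 0.0087
gripper_force: 58.5
```

```bash
python3 - <<'E'
from h import *
s=env.read_state();cv2.imwrite("pics/w3.png",env.read_camera("wrist"));cv2.imwrite("pics/s3.png",env.read_camera("side"));print(s["eef_pos"],s["clock"],s["contact_force"],s["joint_pos"])
a=cv2.imread("pics/w3.png");b=cv2.imread("pics/s3.png")
cv2.imwrite("pics/c3.png",np.vstack([cv2.resize(a[130:430,180:580],(800,600))[:300*2:2,::2],cv2.resize(b[160:460,240:640],(400,300))]))
E
```

```text
[ 0.44019116 -0.19777432  0.29657367] 5.125 [ 0.62814354  0.67010122 -5.34145212] [-6.94159828e-01 -2.41030194e-01 -1.54477951e-01  1.65543528e+00
  6.96028639e-07 -6.59292010e-01]
```

View pics/c3.png

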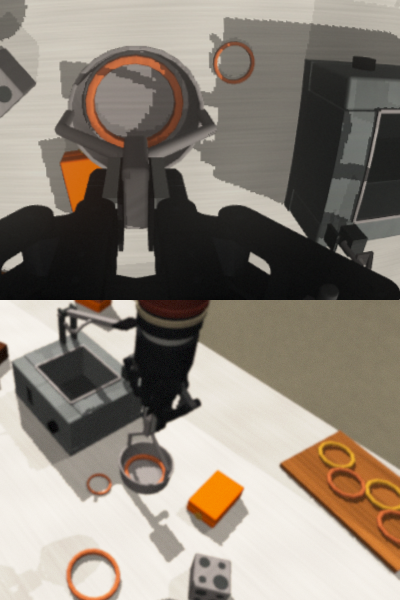

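Basket lifted with the bangle inside. Carrying it to a point beside the hook on the dryer's -x side.

Emit:
jog_arm --deltas '[0,0,0.015,0,0,0,0,0.03,0,0,0,0.001,0.04,0,0,0,0,0.04,0,0,0,0.001,0.04,0,0,0,0,0.04,0,0,0,0.001,0.04,0,0,0,0,0.04,0,0,0,0,0.028,0,0,0,0,0.013,0,0]'

```text
clock: 6.48
eef_pos: [0.4473, 0.1303, 0.2947]
tool_rot: [[-0.999, 0.033, -0.001], [0.033, 0.999, 0.0], [0.001, 0.0, -1.0]]
contact_force: [0.1, -0.4, -2.9]
grip_width: 0.0087
gripper_force: 58.7
```

Emit:
jog_arm --deltas '[0,0,0,0,0,0,0,0,0,0]'

```text
clock: 6.72
eef_pos: [0.4481, 0.1278, 0.2951]
tool_rot: [[-0.999, 0.036, -0.0], [0.036, 0.999, -0.0], [0.0, -0.0, -1.0]]
contact_force: [1.1, 0.9, -2.8]
grip_width: 0.0086
gripper_force: 58.7
```

```bash
python3 - <<'E'
from h import *
s=env.read_state();w=env.read_camera("wrist");b=env.read_camera("side");c=env.read_camera("scene");print(s["eef_pos"],s["clock"],s["contact_force"],s["joint_pos"])
p=[.5379,.118,-.0371]
hk=dry(p,[[0,lev(0,0,.11,0)[1],.219],[-.018,lev(0,0,.11,0)[1],.244],[.05,.11,.185],lev(0,.05,.225,.012)])
for n in("wrist","side","scene"):print(n,proj(n,hk,s).round(1).tolist())
cv2.imwrite("pics/w4.png",w)
cv2.imwrite("pics/s4.png",b);cv2.imwrite("pics/sc4.png",c)
A=cv2.resize(w,(533,400));B=cv2.resize(b[120:320,220:420],(400,400));C=cv2.resize(c[180:380,240:440],(400,400))
cv2.imwrite("pics/c4.png",np.hstack([cv2.resize(w,(400,300)),cv2.resize(b[130:280,250:450],(400,300),interpolation=cv2.INTER_CUBIC)]))
E
```

```text
[0.44814313 0.12777602 0.29511806] 6.725 [ 1.09333075  0.90262618 -2.82586003] [-3.83266020e-03 -2.89557842e-01 -1.97798953e-01  1.66284652e+00
 -3.81608302e-04  3.16772507e-02]
wrist [[315.6, 389.4], [315.6, 392.5], [437.7, 404.1], [159.6, 486.0]]
side [[313.9, 188.9], [306.2, 181.9], [306.4, 171.7], [366.7, 181.5]]
scene [[353.8, 254.9], [358.8, 244.0], [377.2, 300.5], [305.6, 233.3]]
```

View pics/c4.png

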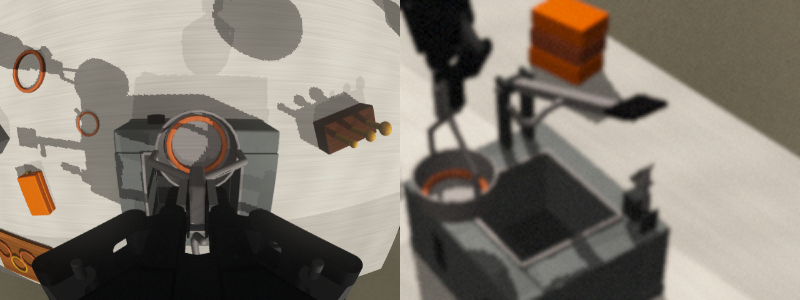

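Approaching view: the basket is beside the hook, level, with the bangle in. Quick numerical check of the hook geometry against the first pictures.

```bash
python3 - <<'E'
from h import *
s0={"eef_pos":[.6,0,.253],"tool_rot":[[0,1,0],[1,0,0],[0,0,-1]]}
p=[.5379,.118,-.0371]
y=lev(0,0,.11,0)[1]
P=dry(p,[[-.018,y,.24],[-.01,y,.222],[0,y,.215],[.01,y,.216],[.03,y,.22],[.043,y,.224]])
print("w0",proj("wrist",P,s0).round(0).tolist());print("side",proj("side",P).round(0).tolist())
im=cv2.imread("pics/wrist0.png").max(2)
for c in range(110,270,10): print(c,"".join(f"{v:4d}" for v in im[0:48:3,c]))
E
```

```text
w0 [[113.0, 14.0], [149.0, 22.0], [175.0, 23.0], [195.0, 21.0], [238.0, 15.0], [267.0, 11.0]]
side [[306.0, 184.0], [310.0, 189.0], [314.0, 190.0], [318.0, 188.0], [326.0, 183.0], [331.0, 180.0]]
110  195 119  90  84 194 193 193 193 194 194 197 198 199 199 199 200
120  155 122  84  50  48  48  79 118 118 119 117 117 120 120 120 120
130  121 103  97  84  66  56  50  50  47 121 119 117 120 120 119 122
140  120 117 122 112 101  92  77  62  51  49  50 104 122 121 121 124
150  152 150 147 150 150 150 116  97 104 122  84  57  86  84  75  65
160   28  34  30  32  33  34  32 149 168 143 108  69  51  51  52  50
170   28  27  28  24  28  22  24  27 154 162 132  94  60  43  27  27
180   29  25  26  27  26  24  26  48 144 129 100  69  53  30  31  33
190   26  27  26  25  27  27 141 142 123  91  67  48  35  38  35  35
200   27  26  27  26  26 143 138 117  84  61  45  37  36  37  36  35
210   25  28  27  28 149 143 117  80  58  42  36  36  33  36  37  35
220   28  27  28 151 157 141 108  70  50  37  38  40  37  38  39  39
230   28  27  29 159 152 131  92  63  43  35  38  35  40  37  36  37
240   29  30 121 160 146 115  78  56  37  39  38  39  40  40  40  38
250   28  30 155 157 137 104  70  50  34  35  35  35  33  35  36  35
260   31  31 157 154 132  96  56  43  35  38  36  37  34  37  39  35
```

Emit:
jog_arm --deltas '[0,-0.01,0,0,0,0,-0.02,0,0,0,0,-0.02,-0.001,0,0,0,-0.02,-0.001,0,0,0,-0.014,0,0,0,0,-0.007,0,0,0,0,0,0,0,0,0,0,0,0,0]'

```text
clock: 7.88
eef_pos: [0.5388, 0.1233, 0.2954]
tool_rot: [[-0.999, 0.035, -0.0], [0.035, 0.999, 0.0], [0.0, 0.0, -1.0]]
contact_force: [-0.3, -0.6, -3.7]
grip_width: 0.009
gripper_force: 58.7
```

```bash
python3 - <<'E'
from h import *
s=env.read_state();w=env.read_camera("wrist");b=env.read_camera("side");c=env.read_camera("scene");print(s["eef_pos"],s["clock"],s["contact_force"])
t=np.array(s["eef_pos"])
for n in("side","scene"):print(n,proj(n,[t-[.0015,0,.0357],[.537,.123,.219]]).round(1).tolist())
A=cv2.resize(b[110:260,240:390],(400,400),interpolation=cv2.INTER_CUBIC);C=cv2.resize(c[180:330,280:430],(400,400),interpolation=cv2.INTER_CUBIC)
cv2.imwrite("pics/c5.png",np.hstack([A,C]))
E
```

```text
[0.53883679 0.12328656 0.29540542] 7.875 [-0.28527119 -0.59105975 -3.69425018]
side [[313.7, 172.8], [314.0, 189.6]]
scene [[354.3, 244.8], [353.3, 254.2]]
```

View pics/c5.png

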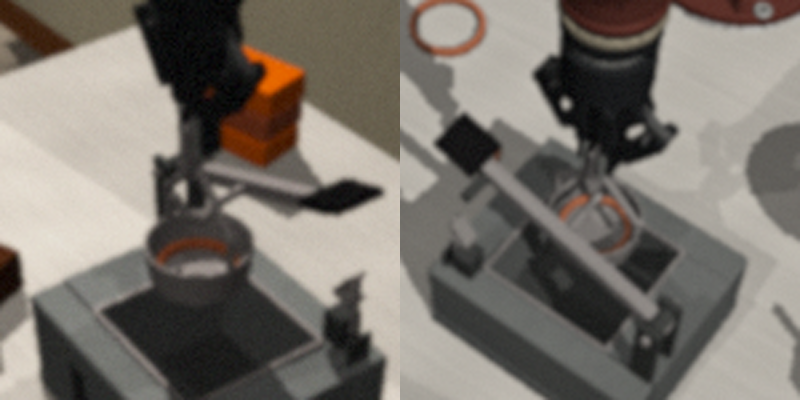

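Side: the hook bend is at about (317,189) with the bail apex directly above it at (313,175). The bail is threaded with the basket clear of the bar, so I'm lowering.

Emit:
jog_arm --deltas '[0,0,0,0.01,0,0,0,0,0.01,0,0,0,0,0.008,0,0,0,0,0.002,0,0,0,0,0,0]'

```text
clock: 8.65
eef_pos: [0.5397, 0.1227, 0.2651]
tool_rot: [[-0.999, 0.035, 0.001], [0.035, 0.999, -0.001], [-0.001, -0.001, -1.0]]
contact_force: [4.6, -3.2, -3.0]
grip_width: 0.0088
gripper_force: 58.8
```

Emit:
jog_arm --deltas '[0,0,0,0.003,0,0,0,0,0,0]'

```text
clock: 8.9
eef_pos: [0.5405, 0.1225, 0.2628]
tool_rot: [[-0.999, 0.036, 0.004], [0.036, 0.999, -0.001], [-0.004, -0.001, -1.0]]
contact_force: [8.1, -3.8, -2.7]
grip_width: 0.0089
gripper_force: 58.9
```

Emit:
jog_arm --deltas '[0,0,0,0.003,0,0,0,0,0,0]'

```text
clock: 9.15
eef_pos: [0.5412, 0.1223, 0.2605]
tool_rot: [[-0.999, 0.036, 0.006], [0.036, 0.999, -0.002], [-0.006, -0.002, -1.0]]
contact_force: [10.1, -6.1, -0.6]
grip_width: 0.0086
gripper_force: 59.1
```

The tool is pushed to +x, so the bail is rubbing on the tip's slope. Shifting to relieve it.

Emit:
jog_arm --deltas '[0,-0.003,-0.001,0,0,0,-0.003,-0.001,0,0,0,0,0,0,0]'

```text
clock: 9.52
eef_pos: [0.5448, 0.1212, 0.2588]
tool_rot: [[-0.999, 0.035, -0.001], [0.035, 0.999, 0.0], [0.001, 0.0, -1.0]]
contact_force: [-0.7, 0.4, -3.4]
grip_width: 0.009
gripper_force: 58.8
```

Emit:
jog_arm --deltas '[0,-0.001,-0.001,0.002,0,0,0,0,0,0]'

```text
clock: 9.78
eef_pos: [0.5452, 0.1205, 0.2574]
tool_rot: [[-0.999, 0.034, -0.001], [0.034, 0.999, 0.001], [0.001, 0.001, -1.0]]
contact_force: [-4.8, 2.6, 3.2]
grip_width: 0.0091
gripper_force: 59.7
```

Emit:
jog_arm --deltas '[0,0.001,0.001,0,0,0,0,0,0,0]'

```text
clock: 10.02
eef_pos: [0.545, 0.1214, 0.2576]
tool_rot: [[-0.999, 0.035, 0.001], [0.035, 0.999, 0.0], [-0.001, 0.0, -1.0]]
contact_force: [-1.6, 3.7, 2.3]
grip_width: 0.009
gripper_force: 59.7
```

Emit:
jog_arm --deltas '[0.25,0,0,0,0,0.5,0,0,0,0,0.5,0,0,0,0,0.5,0,0,0,0]'

```text
clock: 10.52
eef_pos: [0.5451, 0.121, 0.2573]
tool_rot: [[-0.999, 0.035, 0.0], [0.035, 0.999, -0.0], [-0.0, -0.0, -1.0]]
contact_force: [0.2, 0.7, -0.5]
grip_width: 0.0427
gripper_force: 0.0
```

```bash
python3 - <<'E'
from h import *
s=env.read_state();print(s["eef_pos"],s["clock"],s["contact_force"],s["grip_width"],s["gripper_force"])
w=env.read_camera("wrist");b=env.read_camera("side");cv2.imwrite("pics/w6.png",w);cv2.imwrite("pics/s6.png",b)
# difference between bangle (orange) centroid in side view vs expected at hang
hsv=cv2.cvtColor(b,cv2.COLOR_BGR2HSV);m=cv2.inRange(hsv,(3,90,50),(18,255,255))
n,l,st,ce=cv2.connectedComponentsWithStats(m)
print([(ce[i].round(0).tolist(),int(st[i,4])) for i in range(1,n) if st[i,4]>15])
print(proj("side",[[.538,.123,.13],[.543,.122,.13],[.543,.122,.119]]))
E
```

```text
[0.54509734 0.12095068 0.25725451] 10.525 [ 0.24416869  0.66856137 -0.48756605] 0.04270707013045786 0.0
[([276.0, 15.0], 16), ([293.0, 73.0], 20), ([244.0, 115.0], 464), ([344.0, 145.0], 551), ([3.0, 147.0], 16), ([326.0, 163.0], 21), ([25.0, 182.0], 76), ([220.0, 198.0], 704), ([314.0, 215.0], 145), ([35.0, 264.0], 1884), ([593.0, 352.0], 8480), ([84.0, 339.0], 399), ([454.0, 358.0], 1903), ([339.0, 344.0], 176), ([109.0, 355.0], 44), ([4.0, 358.0], 20), ([11.0, 362.0], 70), ([43.0, 371.0], 16), ([17.0, 383.0], 145), ([161.0, 429.0], 1679), ([333.0, 436.0], 884)]
[[315.13003732 222.56462864]
 [317.23053379 221.88163976]
 [317.29852884 225.6968586 ]]
```

The wrist force has returned to zero and the fingers are free, so the basket hangs. Withdrawing up and going over the pad with the fingers shut.

Emit:
jog_arm --deltas '[0.5,0,0,-0.01,0,0.5,0,0,-0.02,0,0.5,0,0,-0.035,0,0.5,0,0,-0.035,0,0,-0.01,-0.025,0,0,0,-0.012,-0.03,0,0,0,-0.012,-0.03,0,0,0,-0.0085,-0.0145,0,0,0,0,0,0,0,0,0,0,0,0]'

```text
clock: 11.88
eef_pos: [0.5838, 0.021, 0.3576]
tool_rot: [[-0.999, 0.034, 0.0], [0.034, 0.999, 0.0], [-0.0, 0.0, -1.0]]
contact_force: [0.5, 0.5, 0.5]
grip_width: -0.0
gripper_force: 0.0
```

```bash
python3 - <<'E'
from h import *
s=env.read_state();print(s["eef_pos"],s["clock"],s["contact_force"],s["grip_width"])
b=env.read_camera("side");cv2.imwrite("pics/s7.png",b);cv2.imwrite("pics/sc7.png",env.read_camera("scene"))
hsv=cv2.cvtColor(b,cv2.COLOR_BGR2HSV);m=cv2.inRange(hsv,(3,90,50),(18,255,255))
n,l,st,ce=cv2.connectedComponentsWithStats(m)
print([(ce[i].round(0).tolist(),int(st[i,4])) for i in range(1,n) if st[i,4]>15 and 280<ce[i,0]<350 and 180<ce[i,1]<260])
p=[.5379,.118,-.0371]
for q in np.arange(0,.66,.05): print(round(q,2),dry(p,lev(q,.05,.225,.012))[0].round(4))
E
```

```text
[0.58381804 0.02104538 0.35760087] 11.875 [0.4880756  0.47143344 0.46638235] -2.2113812453225823e-05
[([314.0, 215.0], 140)]
0.0 [0.5843 0.0199 0.2755]
0.05 [0.5841 0.0156 0.2651]
0.1 [0.584  0.0119 0.2544]
0.15 [0.5839 0.0087 0.2436]
0.2 [0.5838 0.006  0.2327]
0.25 [0.5837 0.0039 0.2216]
0.3 [0.5836 0.0023 0.2105]
0.35 [0.5836 0.0014 0.1992]
0.4 [0.5836 0.0009 0.188 ]
0.45 [0.5836 0.0011 0.1767]
0.5 [0.5836 0.0018 0.1655]
0.55 [0.5837 0.003  0.1543]
0.6 [0.5837 0.0048 0.1432]
0.65 [0.5838 0.0072 0.1322]
```

Emit:
jog_arm --deltas '[0,0,0,0.02,0,0,0,0,0.025,0,0,0,0,0.01,0,0,0,0,0.005,0,0,0,-0.001,0.006,0,0,0,-0.002,0.006,0,0,0,-0.002,0.006,0,0,0,-0.002,0.006,0]'

```text
clock: 12.98
eef_pos: [0.5841, 0.0127, 0.2733]
tool_rot: [[-0.999, 0.035, 0.001], [0.035, 0.999, -0.0], [-0.001, -0.0, -1.0]]
contact_force: [1.1, -1.3, 3.8]
grip_width: 0.0
gripper_force: 1.6
```

Emit:
jog_arm --deltas '[0,0,-0.002,0.006,0,0,0,-0.002,0.006,0,0,0,-0.001,0.006,0,0,0,-0.002,0.006,0,0,0,-0.001,0.006,0,0,0,-0.001,0.006,0,0,0,-0.001,0.006,0,0,0,-0.001,0.006,0,0,0,0,0.006,0]'

```text
clock: 14.1
eef_pos: [0.5832, 0.0019, 0.219]
tool_rot: [[-0.999, 0.035, -0.0], [0.035, 0.999, -0.0], [0.0, -0.0, -1.0]]
contact_force: [-0.2, 1.0, 4.7]
grip_width: -0.0002
gripper_force: 2.6
```

Emit:
jog_arm --deltas '[0,0,0,0.005,0,0,0,0,0.005,0,0,0,0,0.005,0,0,0,0,0.005,0,0,0,0,0.004,0,0,0,0,0,0,0,0,0,0,0]'

```text
clock: 14.98
eef_pos: [0.5832, 0.0019, 0.1953]
tool_rot: [[-0.999, 0.035, -0.0], [0.035, 0.999, -0.001], [0.0, -0.001, -1.0]]
contact_force: [-1.0, 2.0, 6.4]
grip_width: 0.0001
gripper_force: 2.9
```

Emit:
jog_arm --deltas '[0,0,0,0.002,0,0,0,0,0,0]'

```text
clock: 15.22
eef_pos: [0.5833, 0.0019, 0.1934]
tool_rot: [[-0.999, 0.035, 0.0], [0.035, 0.999, -0.0], [-0.0, -0.0, -1.0]]
contact_force: [-1.3, 2.2, 7.1]
grip_width: 0.0001
gripper_force: 3.2
```

Emit:
jog_arm --deltas '[0,0,0,0.002,0,0,0,0,0,0]'

```text
clock: 15.48
eef_pos: [0.5833, 0.002, 0.1915]
tool_rot: [[-0.999, 0.035, 0.0], [0.035, 0.999, -0.0], [-0.0, -0.0, -1.0]]
contact_force: [-1.6, 1.8, 6.6]
grip_width: 0.0001
gripper_force: 3.3
```

Emit:
jog_arm --deltas '[0,0,0,0.002,0,0,0,0,0,0]'

```text
clock: 15.72
eef_pos: [0.5833, 0.0021, 0.1894]
tool_rot: [[-0.999, 0.035, 0.0], [0.035, 0.999, -0.0], [-0.0, -0.0, -1.0]]
contact_force: [-0.6, 3.5, 6.2]
grip_width: 0.0002
gripper_force: 3.2
```

Emit:
jog_arm --deltas '[0,0,0,0.002,0,0,0,0,0,0]'

```text
clock: 15.98
eef_pos: [0.5833, 0.0023, 0.1873]
tool_rot: [[-0.999, 0.035, -0.0], [0.035, 0.999, 0.0], [0.0, 0.0, -1.0]]
contact_force: [-0.9, 3.4, 5.9]
grip_width: -0.0002
gripper_force: 2.8
```

Emit:
jog_arm --deltas '[0,0,0,0.002,0,0,0,0,0,0]'

```text
clock: 16.23
eef_pos: [0.5833, 0.0021, 0.1851]
tool_rot: [[-0.999, 0.035, -0.0], [0.035, 0.999, -0.0], [0.0, -0.0, -1.0]]
contact_force: [0.3, 2.9, 4.9]
grip_width: -0.0002
gripper_force: 2.1
```

Emit:
jog_arm --deltas '[0,0,0,0.002,0,0,0,0,0,0]'

```text
clock: 16.48
eef_pos: [0.5834, 0.0021, 0.1833]
tool_rot: [[-0.999, 0.035, 0.0], [0.035, 0.999, -0.0], [-0.0, -0.0, -1.0]]
contact_force: [0.2, 3.0, 7.4]
grip_width: 0.0002
gripper_force: 3.1
```

Emit:
jog_arm --deltas '[0,0,0,0.002,0,0,0,0,0,0]'

```text
clock: 16.73
eef_pos: [0.5834, 0.0022, 0.1814]
tool_rot: [[-0.999, 0.035, 0.0], [0.035, 0.999, 0.0], [-0.0, 0.0, -1.0]]
contact_force: [0.3, 2.8, 7.9]
grip_width: -0.0001
gripper_force: 3.2
```

Emit:
jog_arm --deltas '[0,0,0,0.002,0,0,0,0,0,0]'

```text
clock: 16.98
eef_pos: [0.5834, 0.0022, 0.1794]
tool_rot: [[-0.999, 0.035, 0.0], [0.035, 0.999, 0.0], [-0.0, 0.0, -1.0]]
contact_force: [-0.6, 3.7, 6.8]
grip_width: -0.0
gripper_force: 3.2
```

Emit:
jog_arm --deltas '[0,0,0.001,0.002,0,0,0,0,0,0]'

```text
clock: 17.23
eef_pos: [0.5835, 0.0027, 0.1774]
tool_rot: [[-0.999, 0.035, 0.0], [0.035, 0.999, -0.001], [-0.0, -0.001, -1.0]]
contact_force: [-1.0, 1.0, 7.5]
grip_width: -0.0003
gripper_force: 3.3
```

Emit:
jog_arm --deltas '[0,0,0,0.002,0,0,0,0,0,0]'

```text
clock: 17.48
eef_pos: [0.5835, 0.0028, 0.1758]
tool_rot: [[-0.999, 0.035, 0.001], [0.035, 0.999, -0.001], [-0.001, -0.001, -1.0]]
contact_force: [-1.8, 1.4, 8.3]
grip_width: -0.0
gripper_force: 4.0
```

Emit:
jog_arm --deltas '[0,0,0.001,0.002,0,0,0,0,0,0]'

```text
clock: 17.73
eef_pos: [0.5836, 0.0031, 0.1754]
tool_rot: [[-0.999, 0.035, 0.001], [0.035, 0.999, -0.003], [-0.002, -0.003, -1.0]]
contact_force: [-6.5, -2.2, 19.6]
grip_width: 0.0001
gripper_force: 9.4
```

Emit:
jog_arm --deltas '[0,0,0,0.002,0,0,0,0,0,0]'

```text
clock: 17.98
eef_pos: [0.5838, 0.0031, 0.1751]
tool_rot: [[-0.999, 0.035, 0.003], [0.035, 0.999, -0.003], [-0.003, -0.003, -1.0]]
contact_force: [-11.6, 0.2, 30.7]
grip_width: -0.0
gripper_force: 14.8
```

The force jumps at the solid stop, so the catch has been passed. Backing off gently.

Emit:
jog_arm --deltas '[0,0,0,-0.004,0,0,0,0,-0.004,0,0,0,0,-0.003,0,0,0,0,-0.003,0,0,0,0,-0.003,0,0,0,0,-0.003,0,0,0,0,0,0]'

```text
clock: 18.85
eef_pos: [0.5834, 0.0042, 0.1912]
tool_rot: [[-0.999, 0.035, -0.0], [0.035, 0.999, -0.0], [0.0, -0.0, -1.0]]
contact_force: [0.4, -0.1, -0.8]
grip_width: -0.0004
gripper_force: 0.0
```

Emit:
jog_arm --deltas '[0,0,0,-0.02,0,0,0,0,-0.04,0,0,0,0,-0.05,0,0,0,0,-0.05,0,0,0,0,0,0,0,0,0,0,0,0,0,0,0,0,0,0,0,0,0]'

```text
clock: 19.85
eef_pos: [0.5831, 0.0042, 0.3503]
tool_rot: [[-0.999, 0.035, -0.002], [0.035, 0.999, 0.0], [0.002, 0.0, -1.0]]
contact_force: [0.0, 0.1, 0.4]
grip_width: 0.0
gripper_force: 0.0
```

```bash
python3 - <<'E'
from h import *
s=env.read_state();print(s["eef_pos"],s["clock"],s["contact_force"])
b=env.read_camera("side");c=env.read_camera("scene");w=env.read_camera("wrist")
hsv=cv2.cvtColor(b,cv2.COLOR_BGR2HSV);m=cv2.inRange(hsv,(3,70,30),(20,255,255))
n,l,st,ce=cv2.connectedComponentsWithStats(m)
print([(ce[i].round(0).tolist(),int(st[i,4])) for i in range(1,n) if st[i,4]>8 and 280<ce[i,0]<350 and 180<ce[i,1]<270])
p=[.5379,.118,-.0371]
for q in (0,.52): print(q,proj("side",dry(p,lev(q,.05,.225,.012))).round(0),proj("wrist",dry(p,lev(q,.05,.225,.012)),s).round(0))
cv2.imwrite("pics/s8.png",b);cv2.imwrite("pics/w8.png",w)
dark=(w.max(2)<30).astype(np.uint8);n,l,st,ce=cv2.connectedComponentsWithStats(dark)
print([(ce[i].round(0).tolist(),st[i].tolist()) for i in range(1,n) if st[i,4]>400])
g=b.max(2)
print("side patch around raised pad / lowered pad");
for q in(0,.52):
    x,y=proj("side",dry(p,lev(q,.05,.225,.012)))[0].astype(int);print(g[y-6:y+7:3,x-12:x+13:3])
E
```

```text
[0.58310173 0.00422448 0.35032227] 19.85 [0.00328542 0.12107235 0.3617089 ]
[([315.0, 235.0], 174)]
0 [[367. 182.]] [[343. 265.]]
0.52 [[369. 232.]] [[313. 219.]]
[([308.0, 426.0], [59, 339, 513, 141, 48341])]
side patch around raised pad / lowered pad
[[ 94 135 196 199 198 200 200 201 197]
 [100 100 145 200 198 199 199 199 199]
 [ 99  98 109 192 201 199 199 195 196]
 [101 116 177 204 203 201 201 200 200]
 [131 196 205 206 207 203 203 202 201]]
[[ 80 117  68  19  21  12  77 190 196]
 [ 44  27  17  22  20  18  17  86 189]
 [ 51  18  18  22  18  21  19  18  90]
 [ 53  24  18  25  19  17  19  17  22]
 [ 83  90  18  15  24  14  15  16  71]]
```

The pad is dark at the lowered position, the raised spot is empty, and the bangle has gone down with the basket. Letting the swing settle, then handing in.

Emit:
jog_arm --deltas '[0,0,0,0,0,0,0,0,0,0,0,0,0,0,0,0,0,0,0,0,0,0,0,0,0,0,0,0,0,0,0,0,0,0,0,0,0,0,0,0,0,0,0,0,0,0,0,0,0,0]'

```text
clock: 21.25
eef_pos: [0.5835, 0.0041, 0.3513]
tool_rot: [[-0.999, 0.035, 0.0], [0.035, 0.999, -0.0], [-0.0, -0.0, -1.0]]
contact_force: [0.2, 0.1, -0.4]
grip_width: 0.0001
gripper_force: 0.0
```

Emit:
jog_arm --deltas '[0,0,0,0,0,0,0,0,0,0,0,0,0,0,0,0,0,0,0,0,0,0,0,0,0,0,0,0,0,0,0,0,0,0,0,0,0,0,0,0,0,0,0,0,0,0,0,0,0,0]'

```text
clock: 22.5
eef_pos: [0.5835, 0.0041, 0.3513]
tool_rot: [[-0.999, 0.035, 0.0], [0.035, 0.999, -0.0], [-0.0, -0.0, -1.0]]
contact_force: [0.1, -0.4, -0.2]
grip_width: 0.0
gripper_force: 0.0
```

```bash
python3 - <<'E'
from h import *
pr=None
for i in range(6):
    b=env.read_camera("side")[180:270,280:350].astype(int)
    if pr is not None: print(np.abs(b-pr).mean().round(2),end=" ")
    pr=b
print(env.close_job())
E
```

```text
2.28 2.27 2.25 2.27 2.26 the job is handed in; nothing more can be done
None
```

I hung the basket on the hook with the bangle in it and pressed the lever to its stop at about 31 N; the catch held when I let go, with the basket down in the well, and I handed the job in at about 23 s (no verdict was returned).

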